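Load the next antenna board onto the free hook of the sample carousel

TASK

Turn the sample carousel until its one empty arm clicks in at the red front mark, then lift the antenna-board carrier out of the black stand and hang it by its eye on that arm, so that it drops fully into the notch. Press only gently while you feel for the notch, do not knock the boards already hanging, and leave the other things on the bench where they are.

Things in the scene. Friction and masses are not known exactly. Their poses are not given: they have to be found in the camera images.
- carousel_base: Grey round foot of the carousel, 170 mm across and 11 mm high, fixed to the bench. Origin: on the turning axis at bench level; z up; -x points to the red front mark, which faces roughly to the robot.
- front_mark (a point): Red line on the foot, 78 mm from the axis: the loading position, where the empty arm must stand.
- rotor: Turning part: lobed index wheel, column, hub and five hook arms 72 degrees apart, four of them loaded. Origin on the axis at bench level; -x points along the empty arm, so with the empty arm at the front mark its axes agree with those of carousel_base. It turns freely either way, from detent to detent.
- detent: Sprung brass roller at the back of the foot that presses on the index wheel. It holds the rotor in five places 72 degrees apart, in one of which the empty arm is exactly at the front mark; let go within 25 degrees of a place, the rotor snaps in by itself. Turning on to the next place takes about 0.25 N m.
- knob (a point): Middle of the black round fluted knob on top of the axis, 48 mm across and 26 mm high (bench height 214 to 240 mm; hub 66 mm across below it with its top at 203 mm), fixed to the rotor; turn the carousel by it.
- free_arm (a point): Point on the empty arm 78 mm from the axis, 191 mm over the bench (height of the notch floor); axes as rotor. The arm: level dark nylon bar, 8 wide, 12 high, top at 196 mm, bends 1 mm per 4 N; one notch in its top, 5 deep, 7.5 long, edges rounded. Reach not measured: the notch's middle is 95 to 125 mm from the axis. A tip, 19 to 26 mm beyond it, turns up to 207 mm.
- carrier: Board carrier, about 0.07 kg: 5 mm grey plate with an antenna board on one face, an eye above it, a blue grip tab on top. Origin: middle of the underside of the eye's top bar (the face that rests on a hook arm). z up, y along the width, x across the thickness, board on the -x side (its connector 8 mm proud). Plate 50 wide, z = -36 to -82 mm; foot 18 wide down to z = -106. It may hang either way round.
- eye (a point): Middle of the carrier's eye, 18 mm below its origin: a window 18 mm wide (y) and 36 high, its frame 26 wide and 5 thick.
- grip_tab (a point): Middle of the carrier's ribbed blue grip tab, 24 mm above its origin: 24 (y) x 10 (x) x 32 (z) mm, bottom 8 mm above the origin.
- stand: Black block 50 x 56 x 24 mm fixed to the bench, origin under its middle; the carrier's foot stands 16 mm deep in its slot with about 0.75 mm play, the carrier upright with its axes along the stand's.
- sample_1: Carrier with its board, as the loose one, hanging on the arm 72 degrees anticlockwise (seen from above) of the empty one, 101 to 122 mm from the axis; it swings a little and stays on the carousel. Origin as for carrier.
- sample_2: Carrier with its board, as the loose one, hanging on the arm 144 degrees anticlockwise (seen from above) of the empty one, 101 to 122 mm from the axis; it swings a little and stays on the carousel. Origin as for carrier.
- sample_3: Carrier with its board, as the loose one, hanging on the arm 216 degrees anticlockwise (seen from above) of the empty one, 101 to 122 mm from the axis; it swings a little and stays on the carousel. Origin as for carrier.
- sample_4: Carrier with its board, as the loose one, hanging on the arm 288 degrees anticlockwise (seen from above) of the empty one, 101 to 122 mm from the axis; it swings a little and stays on the carousel. Origin as for carrier.
- attenuator: Black finned coaxial attenuator, 20 x 58 x 20 mm, lying on the bench; origin under its middle. Leave alone.
- solder_spool: Spool of solder with black flanges, 54 mm across, 40 mm high; origin under its middle. Leave alone.
- screwdriver: Red-handled screwdriver, 168 mm long, lying on the bench; origin under its middle. Leave alone.

How it is judged:
By the outcome, as a careful person would: the job done as asked, in the order asked, and still so for the second after the job is handed in, with the robot touching nothing.
It also fails if it takes over 72 s, if anything falls off the work surface, if the arm or the gripper's body presses on something with over 40 N, if the wrist force passes 120 N, or if a joint passes its speed limit or range.

ROBOT

A 7-joint arm with a two-finger parallel gripper is mounted at the origin on the work surface; the furniture and walls round the work are solid. World frame = base frame: x ahead of the robot, y to its left, z up, the work surface at z = 0. Lengths are in m, angles in degrees, forces in N, time in s.
With the tool pointing down it reaches from about 0.425 to 0.975 m from the base axis. Payload 16.7 kg.
Tool frame: the origin (TCP) lies between the finger pads; the fingertips stand 22 mm ahead of it and the grasp point (between the pads) lies 3 mm ahead of it; z points along the fingers, y is the direction in which the jaws open and shut (so a half turn about z gives the same grasp; the last joint's range is limited). The gripper opens to 85 mm and grips with 20 to 120 N. Pads are 22 mm wide; open, the fingers measure 114 mm over their backs; the gripper's body (76 mm by 85 mm) begins 54 mm behind the grasp point. The pads swing forward as they close: fully open they stand 13 mm farther back than shut.
Start: joints at [62.653, 24.414, 4.234, 92.017, -1.954, 63.644, -3.845], TCP at [0.217, -0.639, 0.226] pointing down, gripper open.
Joint ranges: [-163.25, 163.25], [-28.42, 122.38], [-70.27, 78.77], [12.13, 141.07], [-58.53, 238.53], [9.26, 117.41], [-156.51, 156.51]. Speed limits (degrees/s): [108.29, 108.29, 136.94, 136.94, 172.46, 172.46, 172.46].

INTERFACE

Orientations are given as a 3x3 rotation matrix whose columns are the frame's x, y, z axes.
In Python, from station import robot, imaging, job_done gives the robot as it stands.
- The arm moves only by the tool carry_out, never from a script. Its argument "plan" is a list of rows, each a list of 4 numbers: the shift along the world's x, y, z in mm, then the turn about the world's z in degrees. A call has 1 to 8 rows; each row is the pose to reach, as a shift and turn from the pose commanded when the call began; what a row does not reach only later rows make up. A row lasts 1/10 s, in which the tool goes at most 50 mm and 8.59 degrees, less where a joint would pass 70% of its speed; a pose out of reach is approached as far as the arm can. A call with a gripper value outside its range is refused whole. "fingers" is the opening, from 0 (shut) to 1 (fully open), set as the call begins (left out, the last holds). The fingers move at their own pace and stop on an object; "newtons" is the grip in N (left out, the last holds). Time passes only in rows, so rows that repeat a pose let the fingers close. It gives the time, the measured TCP pose, the force and the opening at its end, in the units of the state.
- robot.read_state(): the state, without advancing time (a new reading comes with each control period).
- imaging.grab_frame(name): name is "side" or "top" or "wrist"; returns the picture (400x640x3 uint8, red, green, blue); there is no depth.
- imaging.camera_model(name): a dict with "intrinsics" (3x3 intrinsics, pixels), "extrinsics" (4x4, takes a point from camera to world coordinates). Camera axes: x right, y down, z forward; pixel columns grow to the right and rows downward; lengths in m; the calibration is good to about 2 mm. A picture is of the moment at which its call begins: read the wrist's pose just before it. camera_model takes no time and is no camera call; for the wrist camera it gives the pose at the moment of the call.
- job_done(): hands the job in, once; it reports no verdict.
The state is a dict: "time_s": time; "joint_pos": joint angles; "qd": joint speeds; "tau": joint torques, N m; "ee_pos": TCP position; "eef_rot": TCP orientation; "wrist_force": force on the tool from outside, world axes, zero at the start; "moment": the same for the moment, N m; "finger_gap": finger opening in m.
Only numpy, scipy, OpenCV 4.12 (cv2) and the standard library are available. Lean on these libraries where they do the work, as an engineer would, in place of code of your own. Each camera call takes 0.05 s, during which the arm holds its last target. There are 200 camera calls.

## Working session

There is one attempt and no reset: what is moved stays moved. The work goes in short steps, Python scripts to look and compute and a tool call to move; the robot and the scene stay as the last step left them, time stands still between calls to the robot, and variables do not carry over. Pictures are saved under pics/ and viewed, about 8 in all and at most 12, crops included, and the job is handed in when it is done.

Besides the shell and the picture viewer there is one more tool, called after "Call:" as name(argument=value, ...) on one line, values as JSON. carry_out: Moves the arm, as the interface text tells. Its arguments: {"type":"object","properties":{"plan":{"type":"array","items":{"type":"array","items":{"type":"number"}}},"fingers":{"type":"number"},"newtons":{"type":"number"}},"required":["plan"]}

```bash
ls; mkdir -p pics
cat > h.py <<'E'
import numpy as np, cv2
from station import robot, imaging, job_done
def snap(cam,name,crop=None,scale=1):
    m=imaging.camera_model(cam); im=imaging.grab_frame(cam)[:,:,::-1]
    cv2.imwrite(f'pics/{name}_raw.png',im)
    np.savez(f'pics/{name}.npz',K=m['intrinsics'],E=m['extrinsics'])
    if crop: x0,y0,x1,y1=crop; im=im[y0:y1,x0:x1]
    im=cv2.resize(im,None,fx=scale,fy=scale,interpolation=cv2.INTER_CUBIC); cv2.imwrite(f'pics/{name}.png',im)
def ray(name,u,v):
    d=np.load(f'pics/{name}.npz'); E=d['E']; r=E[:3,:3]@np.linalg.solve(d['K'],[u,v,1.]); return E[:3,3],r
def at_z(name,u,v,z):
    o,r=ray(name,u,v); return o+r*(z-o[2])/r[2]
def proj(name,p):
    d=np.load(f'pics/{name}.npz'); E=d['E']; q=d['K']@(E[:3,:3].T@(np.array(p)-E[:3,3])); return q[:2]/q[2]
def tri(*obs):
    A=np.zeros((3,3));b=np.zeros(3)
    for n,u,v in obs:
        o,r=ray(n,u,v); r=r/np.linalg.norm(r); P=np.eye(3)-np.outer(r,r); A+=P;b+=P@o
    return np.linalg.solve(A,b)
E
python3 - <<'E'
from h import *
snap('top','t0',scale=1.25); snap('side','s0',scale=1.25)
for n in('t0','s0'):
  d=np.load(f'pics/{n}.npz');print(d['K'],d['E'].round(3))
print(robot.read_state())
E
```

```text
pics
[[495.3535734    0.         320.62645076]
 [  0.         495.3535734  195.44436893]
 [  0.           0.           1.        ]] [[ 0.026 -0.982  0.188  0.304]
 [-0.999 -0.021  0.028  0.278]
 [-0.023 -0.189 -0.982  1.216]
 [ 0.     0.     0.     1.   ]]
[[432.51349363   0.         320.9614599 ]
 [  0.         432.51349363 197.26961971]
 [  0.           0.           1.        ]] [[-0.998  0.051 -0.031  0.522]
 [ 0.056  0.608 -0.792  1.029]
 [-0.021 -0.792 -0.61   0.707]
 [ 0.     0.     0.     1.   ]]
{'time_s': 0.1, 'joint_pos': array([62.65526866, 24.44809295,  4.23165571, 92.04878538, -1.95342693,
       63.64247377, -3.84395308]), 'qd': array([-0.01501514, -0.12463125,  0.04322605, -0.05699194,  0.01136664,
        0.01757612, -0.10390502]), 'tau': array([ 7.43044016e-03, -9.51526594e+01,  3.77081841e+00, -4.64407253e+01,
        1.95929623e-02,  6.43151288e-03, -8.56395786e-06]), 'ee_pos': array([ 0.2171458 , -0.63872431,  0.22495551]), 'eef_rot': array([[ 9.46774258e-01,  3.21897949e-01, -4.63380530e-04],
       [ 3.21898270e-01, -9.46773649e-01,  1.07731236e-03],
       [-9.19318360e-05, -1.16913300e-03, -9.99999312e-01]]), 'wrist_force': array([0.23281044, 0.97448481, 0.70144862]), 'moment': array([ 0.0366622 , -0.07732481,  0.0096134 ]), 'finger_gap': 0.08540443695238932}
```

View pics/t0.png

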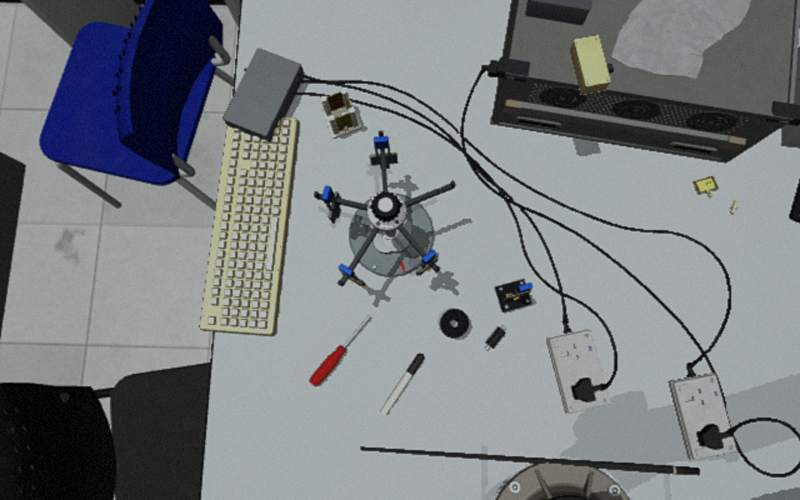

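View pics/s0.png

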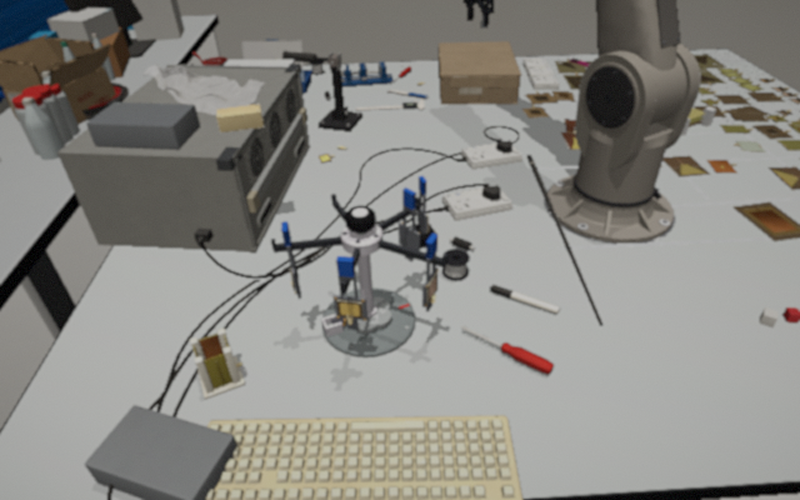

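The top view shows the knob at (385,206), the red mark at (402,266), the empty arm tip at (452,185), and the carrier tab at (525,287) in the stand. The empty arm is roughly one detent away from the mark.

Run:
```python
from h import *
s=1.25
kt=tri(('t0',385/s,205/s),('s0',361/s,216/s));print('knob tri',kt)
k=at_z('t0',386/s,205/s,.240);print('knob',k)
m=at_z('t0',402.5/s,266/s,.011);print('mark',m)
t=at_z('t0',453/s,184/s,.207);print('tip',t, 'tri', tri(('t0',453/s,184/s),('s0',336/s,199/s)))
a=lambda p:np.degrees(np.arctan2(*(p-k)[[1,0]]))
print('ang',a(m),a(t),np.linalg.norm((m-k)[:2]),np.linalg.norm((t-k)[:2]))
for u,v in((381,141),(326,194),(346,270),(431,258)):
  p=at_z('t0',u/s,v/s,.231);print(p,a(p),np.linalg.norm((p-k)[:2]))
print('tab',at_z('t0',525/s,287/s,.154),'stand',[at_z('t0',u/s,v/s,.024) for u,v in((498,285),(530,280),(534,304),(502,311))])
```

```text
knob tri [0.55645264 0.33301914 0.23469298]
knob [0.55616971 0.33098588 0.24      ]
mark [0.49214867 0.30721978 0.011     ]
tip [0.60347704 0.22075255 0.207     ] tri [0.60418838 0.22041647 0.19714772]
ang -159.63390365321584 -66.77310485492923 0.06828997979538053 0.119955701331214
[0.66879919 0.34324233 0.231     ] 6.210544466194666 0.11329440016070463
[0.57521318 0.43115228 0.231     ] 79.23548887864811 0.10196059331530574
[0.44931792 0.39264034 0.231     ] 150.01465861339196 0.12336359882014399
[0.47194222 0.2562253  0.231     ] -138.40764197869652 0.11262066770485317
tab [0.43815672 0.09259735 0.154     ] stand [array([0.45719929, 0.12173978, 0.024     ]), array([0.46833153, 0.06018418, 0.024     ]), array([0.42218448, 0.05316903, 0.024     ]), array([0.4073278 , 0.11428715, 0.024     ])]
```

Call:
carry_out(plan=[[30,25,25,6],[65,50,45,12],[100,80,65,18],[140,115,90,24],[180,150,110,30],[215,185,130,36],[250,220,150,42],[285,260,170,48]])

```text
time_s: 0.9
ee_pos: [0.4849, -0.3977, 0.3857]
eef_rot: [[0.39, 0.921, -0.0], [0.921, -0.39, 0.0], [-0.0, -0.0, -1.0]]
wrist_force: [1.5, -0.9, 0.3]
finger_gap: 0.0856
```

Run:
```python
from h import *
s=1.25
print(robot.read_state())
for u,v in((348,236),(434,236),(391,276)): print(at_z('t0',u/s,v/s,.011))
```

```text
{'time_s': 0.9, 'joint_pos': array([ 42.83495917,  15.02696066, -11.91280451,  85.40157763,
         3.11977348,  79.91184733,   7.78562044]), 'qd': array([-26.53282076,  -1.42999036, -20.93226173, -18.38523295,
         4.83260568,  20.88697794,  13.18466605]), 'tau': array([  6.21803463, -84.03496027,   0.90631703, -48.07867527,
        -0.29820934,  -0.88304887,  -0.76051779]), 'ee_pos': array([ 0.48490183, -0.39772251,  0.38573571]), 'eef_rot': array([[ 3.90489677e-01,  9.20607265e-01, -2.74615314e-04],
       [ 9.20607306e-01, -3.90489666e-01,  9.43903207e-05],
       [-2.03380272e-05, -2.89671310e-04, -9.99999958e-01]]), 'wrist_force': array([ 1.47139475, -0.87743314,  0.2823676 ]), 'moment': array([-0.06151419, -0.00810906, -0.00238537]), 'finger_gap': 0.0856033676781503}
[0.55011455 0.41727783 0.011     ]
[0.55375613 0.24624828 0.011     ]
[0.47178811 0.32928981 0.011     ]
```

Call:
carry_out(plan=[[10,48,0,6],[20,96,0,12],[30,145,0,18],[40,193,5,24],[40,242,10,30],[40,290,15,36],[40,340,20,40],[40,388,25,42]])

```text
time_s: 1.7
ee_pos: [0.5233, -0.0092, 0.4102]
eef_rot: [[-0.325, 0.946, -0.0], [0.946, 0.325, -0.0], [-0.0, -0.0, -1.0]]
wrist_force: [1.2, -0.7, 0.6]
finger_gap: 0.0854
```

Call:
carry_out(plan=[[0,48,0,0],[0,95,0,0],[0,143,0,0],[0,190,0,0],[0,220,0,0],[0,220,0,0],[0,220,0,0]])

```text
time_s: 2.4
ee_pos: [0.5237, 0.2091, 0.4097]
eef_rot: [[-0.323, 0.946, -0.001], [0.946, 0.323, -0.0], [0.0, -0.001, -1.0]]
wrist_force: [0.5, -0.6, 0.1]
finger_gap: 0.0856
```

Run:
```python
from h import *
s=robot.read_state(); print(s['ee_pos'],s['joint_pos'],s['eef_rot'].round(3))
snap('wrist','w1',scale=1.25); print(np.load('pics/w1.npz')['E'].round(3),np.load('pics/w1.npz')['K'])
```

```text
[0.52370404 0.20912255 0.40970455] [  6.14403695  11.02500901 -40.38123487  89.63703005   7.16713719
  82.02990384 -15.86318719] [[-0.323  0.946 -0.001]
 [ 0.946  0.323 -0.   ]
 [ 0.    -0.001 -1.   ]]
[[ 0.947  0.307  0.098  0.499]
 [ 0.322 -0.901 -0.291  0.284]
 [-0.001  0.308 -0.952  0.558]
 [ 0.     0.     0.     1.   ]] [[286.43509486   0.         314.63367926]
 [  0.         286.43509486 198.39180342]
 [  0.           0.           1.        ]]
```

View pics/w1.png

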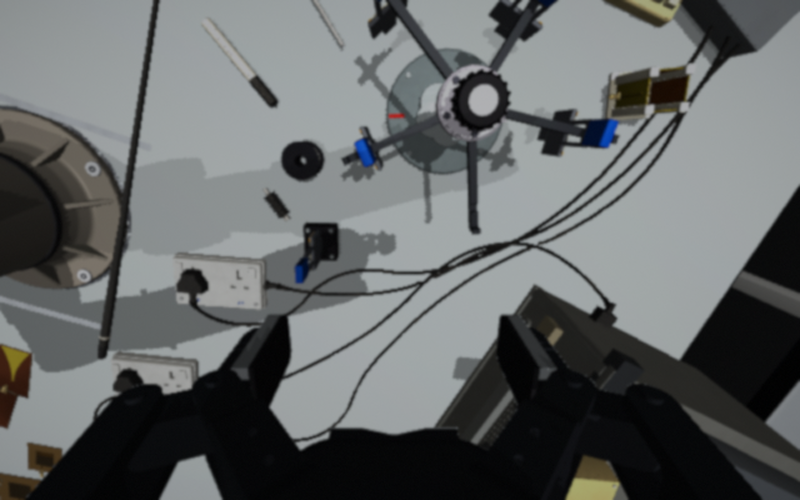

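Wrist view: knob at (483,100), red mark at (396,116), empty arm tip at (476,230), stand at (321,242), carrier tab top at (301,269).

Run:
```python
from h import *
s=1.25
print('knob tri',tri(('t0',386/s,205/s),('w1',483/s,100/s)))
k=at_z('w1',483/s,100/s,.240);print('knob',k)
foot=[at_z('w1',u/s,v/s,.011) for u,v in((387,112),(448,50),(447,173))];print('foot',foot)
c=np.array([.555,.3315,0])
a=lambda p:np.degrees(np.arctan2(*(p-c)[[1,0]]))
m=at_z('w1',397/s,116/s,.011);t=at_z('w1',476/s,228/s,.207)
print('mark',m,a(m),'tip',t,a(t),np.linalg.norm((t-c)[:2]))
print('stand',[at_z('w1',u/s,v/s,.024) for u,v in((304,224),(337,223),(338,258))])
print('tabtop', tri(('t0',525/s,286/s),('w1',301/s,270/s)))
# enlarged crops
im=cv2.imread('pics/w1_raw.png')
A=cv2.resize(im[60:200,300:420],None,fx=3.3,fy=3.3,interpolation=cv2.INTER_CUBIC)
B=cv2.resize(im[160:240,210:290],None,fx=4.95,fy=4.95,interpolation=cv2.INTER_CUBIC)
h=min(A.shape[0],B.shape[0],600)
B=cv2.resize(im[160:240,220:290],None,fx=5,fy=5,interpolation=cv2.INTER_CUBIC)
cv2.imwrite('pics/c1.png',np.hstack([A[:400],B[:400]])); print(A.shape)
```

```text
knob tri [0.56185101 0.33283606 0.22370603]
knob [0.56015587 0.33139365 0.24      ]
foot [array([0.48073877, 0.30680814, 0.011     ]), array([0.53432659, 0.40853144, 0.011     ]), array([0.59336231, 0.25445148, 0.011     ])]
mark [0.49602354 0.30633553 0.011     ] -156.89270216708587 tip [0.60726367 0.22337893 0.207     ] -64.20175779398674 0.12009020283395533
stand [array([0.41159534, 0.11264583, 0.024     ]), array([0.45910488, 0.13049687, 0.024     ]), array([0.47633272, 0.07624995, 0.024     ])]
tabtop [0.4416968  0.0900111  0.13818561]
(462, 396, 3)
```

View pics/c1.png

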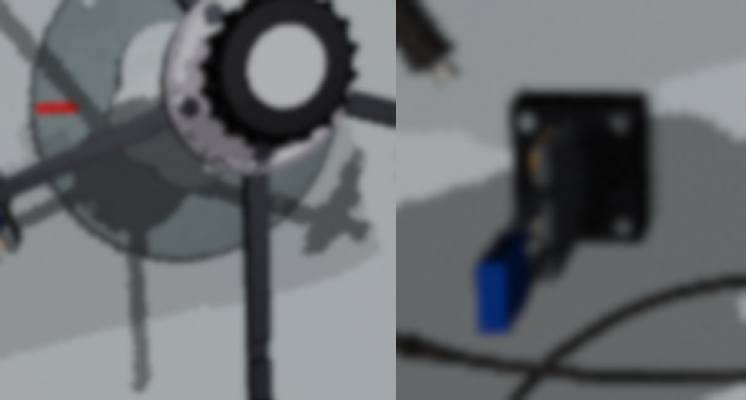

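Run:
```python
from h import *
from scipy.optimize import least_squares
P=[]
for (x,y) in((33,108),(60,208),(120,252),(180,261),(240,252),(300,208),(334,150)):
  P.append(at_z('w1',300+x/3.3,60+y/3.3,.011))
for u,v in((348,236),(434,236),(391,276)): P.append(at_z('t0',u/1.25,v/1.25,.011))
P=np.array(P)[:,:2]
r=least_squares(lambda c:np.hypot(*(P-c[:2]).T)-c[2],[.555,.33,.085],loss='soft_l1',f_scale=.002);print(r.x,r.fun.round(4))
c=r.x[:2]
a=lambda p:np.degrees(np.arctan2(*(p[:2]-c)[[1,0]]))
for x in(37,57,78):
  p=at_z('w1',300+x/3.3,60+108/3.3,.011);print('mark',p,a(p),np.linalg.norm(p[:2]-c))
n=at_z('w1',300+258/3.3,60+352/3.3,.196);n0=at_z('w1',300+257/3.3,60+200/3.3,.196);print('notch',n,a(n),np.linalg.norm(n[:2]-c),a(n0),n0)
print('arm dir',np.degrees(np.arctan2(*(n-n0)[[1,0]])))
print('knobtop',at_z('w1',300+286/3.3,60+67/3.3,.240))
print('tabtop',[at_z('w1',220+x/5,160+y/5,.138) for x,y in((477,262),(508,255),(506,330),(480,331))])
print('stand',[at_z('w1',220+x/5,160+y/5,.024) for x,y in((512,93),(646,95),(646,238),(515,238))])
```

```text
[0.56039292 0.33177718 0.08650041] [-0.0037  0.0014  0.0004 -0.0014  0.0007  0.0004 -0.0001 -0.0004 -0.0007
  0.0021]
mark [0.48513992 0.30276119 0.011     ] -158.91439719182375 0.0806532160813747
mark [0.49542816 0.30626228 0.011     ] -158.55759018417942 0.06979563184246709
mark [0.50623031 0.30993826 0.011     ] -158.04020180272252 0.058399717529479006
notch [0.59938068 0.23963741 0.196     ] -67.0649694395368 0.10004890141051352 -67.24187582785997 [0.57696659 0.29226918 0.196     ]
arm dir -66.93247762858134
knobtop [0.5605299  0.33121548 0.24      ]
tabtop [array([0.55058017, 0.13370182, 0.138     ]), array([0.55899876, 0.1390399 , 0.138     ]), array([0.56677133, 0.11481897, 0.138     ]), array([0.55905504, 0.11182387, 0.138     ])]
stand [array([0.55501042, 0.16275245, 0.024     ]), array([0.60390039, 0.17857489, 0.024     ]), array([0.62470469, 0.12415377, 0.024     ]), array([0.57561603, 0.10742405, 0.024     ])]
```

Call:
carry_out(plan=[[18,44,-12,0],[36,85,-30,0],[36,122,-55,0],[36,122,-98,0],[36,122,-135,0],[36,122,-160,0],[36,122,-177,0],[36,122,-177,0]], fingers=1)

```text
time_s: 3.25
ee_pos: [0.5599, 0.329, 0.2312]
eef_rot: [[-0.32, 0.947, -0.002], [0.947, 0.32, -0.002], [-0.001, -0.003, -1.0]]
wrist_force: [0.4, -0.9, 1.0]
finger_gap: 0.0853
```

Call:
carry_out(plan=[[0,0,0,0],[0,0,0,0],[0,0,0,0],[0,0,0,0],[0,0,0,0],[0,0,0,0]], fingers=0, newtons=30)

```text
time_s: 3.85
ee_pos: [0.5602, 0.3313, 0.2344]
eef_rot: [[-0.322, 0.947, 0.001], [0.947, 0.322, 0.001], [0.0, 0.002, -1.0]]
wrist_force: [-0.9, -1.0, 9.7]
finger_gap: 0.0002
```

Run:
```python
from h import *
print(robot.read_state()['finger_gap'],robot.read_state()['wrist_force'],robot.read_state()['moment'])
snap('side','s1',crop=(190,90,390,300),scale=2);snap('wrist','w2',crop=(200,100,440,400),scale=1.4)
a=cv2.imread('pics/s1.png');b=cv2.imread('pics/w2.png')
cv2.imwrite('pics/c2.png',np.hstack([a,b])) if a.shape[0]==b.shape[0] else print(a.shape,b.shape)
```

```text
0.0002127020654817847 [-0.94599168 -0.952586    9.67713432] [-0.03468358  0.21664889 -0.04342065]
```

View pics/c2.png

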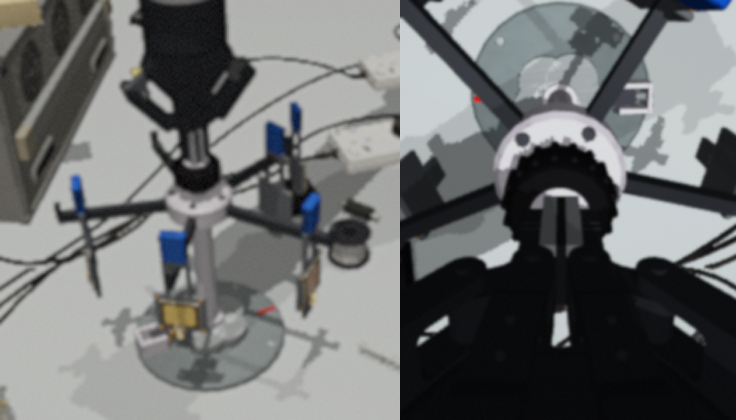

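```bash
python3 - <<'E'
from h import *
t=np.array([.5602,.3313,.2344])
for n,f in(('w2',lambda q:((q[0]-200)*1.4+400,(q[1]-100)*1.4)),('s1',lambda q:((q[0]-190)*2,(q[1]-90)*2))):
  for lab,p in(('tcp',t),('tip22',t-[0,0,.022]),('knobtop',[.56,.3315,.24]),('knobbot',[.56,.3315,.214]),('hubtop',[.56,.3315,.203]),('foot',[.56,.3315,.011])): print(n,lab,np.round(f(proj(n,p))))
E
python3 - <<'E'
import cv2
im=cv2.imread('pics/w2_raw.png');s=cv2.imread('pics/s1_raw.png')
a=cv2.resize(im[180:300,260:380],(480,480),interpolation=cv2.INTER_CUBIC);b=cv2.resize(s[140:220,250:330],(480,480),interpolation=cv2.INTER_CUBIC)
import numpy as np
cv2.imwrite('pics/c3.png',cv2.resize(np.hstack([a,b]),(800,400)))
E
```

```text
w2 tcp [560. 209.]
w2 tip22 [560. 186.]
w2 knobtop [560. 215.]
w2 knobbot [560. 187.]
w2 hubtop [560. 178.]
w2 foot [560.  96.]
s1 tcp [193. 165.]
s1 tip22 [194. 183.]
s1 knobtop [193. 160.]
s1 knobbot [194. 182.]
s1 hubtop [195. 191.]
s1 foot [207. 329.]
```

View pics/c3.png

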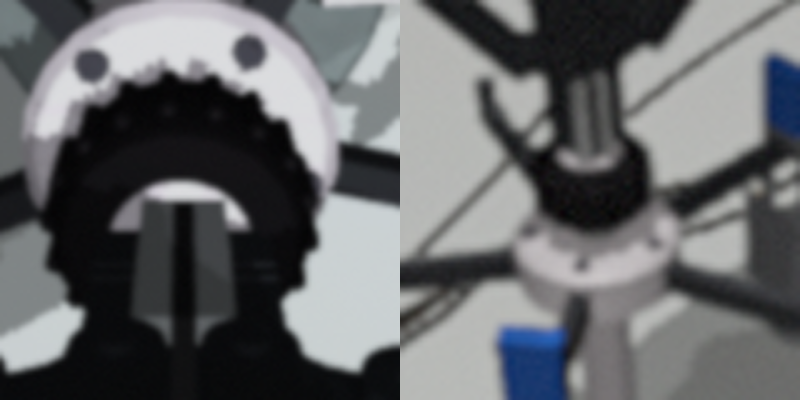

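The fingers shut on top of the knob rather than around it, so the tips reach less deep than assumed. I'll lift, open and go about 10 mm lower.

Call:
carry_out(plan=[[0,0,20,0],[0,0,35,0],[0,0,35,0],[0,0,35,0],[0,0,35,0],[0,0,35,0]], fingers=1)

```text
time_s: 4.55
ee_pos: [0.5597, 0.3305, 0.2675]
eef_rot: [[-0.322, 0.947, -0.001], [0.947, 0.322, -0.0], [-0.0, -0.001, -1.0]]
wrist_force: [0.4, 0.3, 0.0]
finger_gap: 0.0844
```

Call:
carry_out(plan=[[0,0,-15,0],[0,0,-28,0],[0,0,-36,0],[0,0,-41,0],[0,0,-44,0],[0,0,-44,0],[0,0,-44,0]])

```text
time_s: 5.25
ee_pos: [0.56, 0.3309, 0.2245]
eef_rot: [[-0.322, 0.947, 0.0], [0.947, 0.322, 0.0], [0.0, 0.0, -1.0]]
wrist_force: [-0.2, 0.4, -0.5]
finger_gap: 0.0856
```

Call:
carry_out(plan=[[0,0,0,0],[0,0,0,0],[0,0,0,0],[0,0,0,0],[0,0,0,0],[0,0,0,0]], fingers=0, newtons=30)

```text
time_s: 5.85
ee_pos: [0.5598, 0.3308, 0.2246]
eef_rot: [[-0.322, 0.947, 0.0], [0.947, 0.322, -0.0], [-0.0, 0.0, -1.0]]
wrist_force: [-1.8, -1.8, 5.7]
finger_gap: 0.0464
```

Call:
carry_out(plan=[[0,0,0,-0.5],[0,0,0,-2],[0,0,0,-4],[0,0,0,-7],[0,0,0,-10],[0,0,0,-13],[0,0,0,-16],[0,0,0,-19]], newtons=60)

```text
time_s: 6.65
ee_pos: [0.5596, 0.3308, 0.2249]
eef_rot: [[0.006, 1.0, 0.0], [1.0, -0.006, -0.0], [-0.0, 0.0, -1.0]]
wrist_force: [-5.4, -3.4, 9.4]
finger_gap: 0.045
```

Call:
carry_out(plan=[[0,0,0,-3],[0,0,0,-6],[0,0,0,-9],[0,0,0,-12],[0,0,0,-15],[0,0,0,-18],[0,0,0,-21],[0,0,0,-24]])

```text
time_s: 7.45
ee_pos: [0.5593, 0.3309, 0.2249]
eef_rot: [[0.411, 0.911, -0.0], [0.911, -0.411, -0.0], [-0.001, -0.0, -1.0]]
wrist_force: [-6.7, -3.7, 10.4]
finger_gap: 0.045
```

Call:
carry_out(plan=[[0,0,0,-3],[0,0,0,-6],[0,0,0,-9],[0,0,0,-12],[0,0,0,-15],[0,0,0,-18],[0,0,0,-21],[0,0,0,-24]])

```text
time_s: 8.25
ee_pos: [0.559, 0.331, 0.2249]
eef_rot: [[0.747, 0.665, -0.001], [0.665, -0.747, -0.0], [-0.001, -0.0, -1.0]]
wrist_force: [-9.3, -2.6, 11.4]
finger_gap: 0.0453
```

Call:
carry_out(plan=[[0,0,0,-3],[0,0,0,-6],[0,0,0,-9],[0,0,0,-12],[0,0,0,-15],[0,0,0,-18],[0,0,0,-20],[0,0,0,-21]])

```text
time_s: 9.05
ee_pos: [0.5588, 0.3313, 0.2249]
eef_rot: [[0.935, 0.354, -0.001], [0.354, -0.935, 0.0], [-0.001, -0.0, -1.0]]
wrist_force: [-10.3, -1.3, 10.5]
finger_gap: 0.0453
```

Call:
carry_out(plan=[[0,0,0,-1.5],[0,0,0,-2.5],[0,0,0,-3],[0,0,0,-3],[0,0,0,-3],[0,0,0,-3]])

```text
time_s: 9.65
ee_pos: [0.5588, 0.3313, 0.2249]
eef_rot: [[0.952, 0.306, -0.001], [0.306, -0.952, 0.0], [-0.001, -0.001, -1.0]]
wrist_force: [-10.4, -1.4, 9.8]
finger_gap: 0.0449
```

Run:
```python
from h import *
s=robot.read_state(); print(s['joint_pos'],s['moment'],s['ee_pos'])
snap('wrist','w3',scale=1.25)
```

```text
[ -19.79574119   23.638241    -21.93883691   94.23479778    9.53345282
   64.01935053 -116.455054  ] [-0.43557217  2.00641453 -0.28886898] [0.55884629 0.3313079  0.22488258]
```

View pics/w3.png

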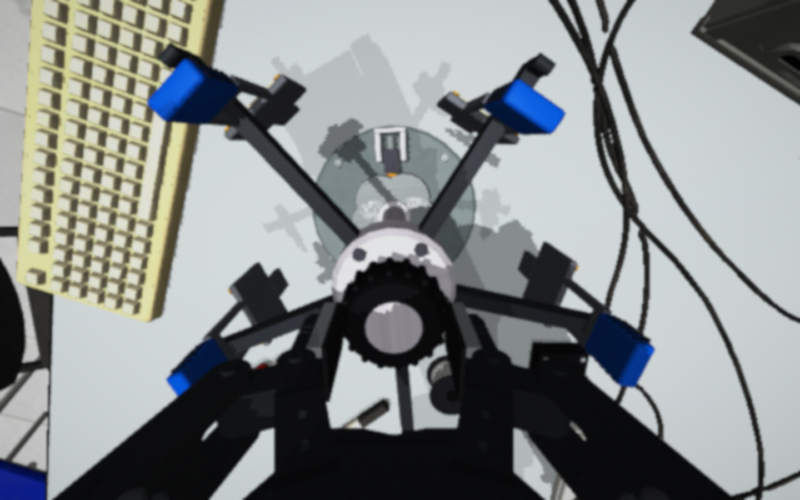

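Call:
carry_out(plan=[[0,0,0,0],[0,0,0,0],[0,0,0,0],[0,0,0,0],[0,0,15,0],[0,0,45,0],[0,0,85,0],[0,0,110,0]], fingers=1)

```text
time_s: 10.5
ee_pos: [0.5603, 0.3312, 0.3383]
eef_rot: [[0.952, 0.305, 0.003], [0.305, -0.952, 0.002], [0.003, -0.001, -1.0]]
wrist_force: [0.6, 0.5, 0.6]
finger_gap: 0.0853
```

Run:
```python
from h import *
g=lambda x,y,z:at_z('w1',220+(x-396)/5,160+y/5,z)
S=np.array([g(x,y,.024) for x,y in((512,93),(646,95),(648,238),(515,240))]);print('stand',S,S.mean(0))
e=np.diff(np.vstack([S,S[:1]]),axis=0);print(np.linalg.norm(e,axis=1),np.degrees(np.arctan2(e[:,1],e[:,0])))
T=np.array([g(x,y,.154) for x,y in((477,262),(506,260),(508,330),(480,332))]);print('tab',T,T.mean(0))
print(np.linalg.norm(np.diff(T,axis=0),axis=1))
for z in(.13,.138,.146,.154):print(z,at_z('t0',525/1.25,286/1.25,z),at_z('w1',301/1.25,270/1.25,z))
print(robot.read_state()['joint_pos'])
```

```text
stand [[0.41130004 0.11379514 0.024     ]
 [0.46015796 0.12960639 0.024     ]
 [0.47703137 0.07382578 0.024     ]
 [0.42737074 0.05601198 0.024     ]] [0.44396503 0.09330982 0.024     ]
[0.05135262 0.05827683 0.05275897 0.05997633] [  17.93246596  -73.1696514  -160.26654876  105.5423594 ]
tab [[0.43566578 0.1009258  0.154     ]
 [0.44377942 0.10437067 0.154     ]
 [0.45003866 0.08234487 0.154     ]
 [0.44208567 0.07893183 0.154     ]] [0.44289238 0.09164329 0.154     ]
[0.00881466 0.0228979  0.00865441]
0.13 [0.44294356 0.08839488 0.13      ] [0.44039306 0.08644292 0.13      ]
0.138 [0.44192323 0.08978901 0.138     ] [0.44148361 0.09013141 0.138     ]
0.146 [0.4409029  0.09118315 0.146     ] [0.44257415 0.09381991 0.146     ]
0.154 [0.43988257 0.09257728 0.154     ] [0.4436647 0.0975084 0.154    ]
[ -19.46010555   19.34203605  -22.30950649   86.09264143    7.46689666
   75.84764661 -114.65376172]
```

Run:
```python
from h import *
for n,t,x,y,h in(('w3',[.5588,.3313,.2249],[.952,.306,0],[.306,-.952,0],.0225),('w2',[.5602,.3313,.2344],[-.322,.947,0],[.947,.322,0],.0)):
  t,x,y=map(np.array,(t,x,y))
  for ax in(-.011,.011):
    for d in(-.005,0,.01,.022): print(n,ax,d,(1.25*proj(n,t+x*ax+y*h-[0,0,d])).round(),(1.25*proj(n,t+x*ax-y*h-[0,0,d])).round())
im=cv2.imread('pics/w3_raw.png')[210:330,250:380]
cv2.imwrite('pics/c4.png',cv2.resize(im,None,fx=5,fy=5,interpolation=cv2.INTER_CUBIC))
```

```text
w3 -0.011 -0.005 [442. 339.] [344. 339.]
w3 -0.011 0 [441. 333.] [346. 333.]
w3 -0.011 0.01 [439. 322.] [348. 323.]
w3 -0.011 0.022 [436. 311.] [351. 311.]
w3 0.011 -0.005 [444. 295.] [342. 295.]
w3 0.011 0 [443. 291.] [344. 291.]
w3 0.011 0.01 [440. 282.] [346. 282.]
w3 0.011 0.022 [437. 272.] [349. 272.]
w2 -0.011 -0.005 [393. 338.] [393. 338.]
w2 -0.011 0 [393. 332.] [393. 332.]
w2 -0.011 0.01 [393. 322.] [393. 322.]
w2 -0.011 0.022 [393. 310.] [393. 310.]
w2 0.011 -0.005 [393. 294.] [393. 294.]
w2 0.011 0 [393. 290.] [393. 290.]
w2 0.011 0.01 [393. 281.] [393. 281.]
w2 0.011 0.022 [393. 272.] [393. 272.]
```

View pics/c4.png

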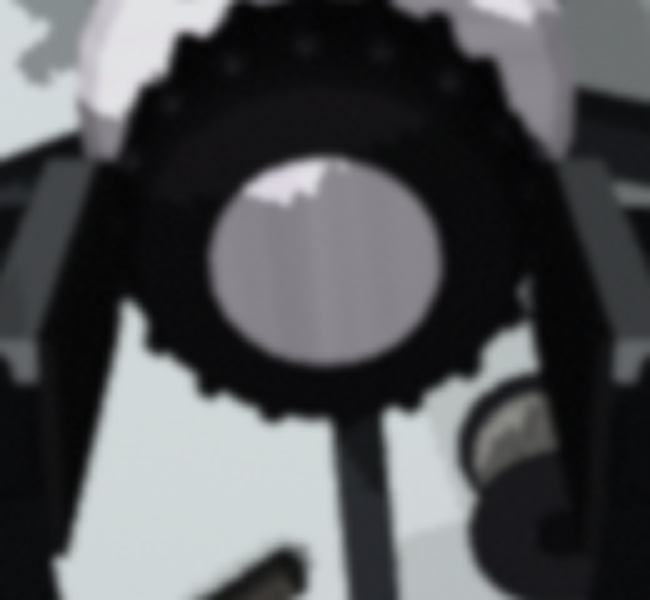

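Measured on the pictures: shut fingertips sit about 5 mm above the TCP height, not 22 mm below it. I'll go to the stand and look there.

Call:
carry_out(plan=[[-15,-30,0,8],[-30,-60,0,16],[-45,-95,0,24],[-60,-130,0,32],[-80,-165,0,40],[-95,-200,0,48],[-107,-225,0,56],[-117,-239,0,64]])

```text
time_s: 11.3
ee_pos: [0.4423, 0.0897, 0.3355]
eef_rot: [[0.139, 0.99, 0.002], [0.99, -0.139, -0.0], [0.0, 0.002, -1.0]]
wrist_force: [-0.0, -0.4, 0.1]
finger_gap: 0.0853
```

Call:
carry_out(plan=[[0,0,-15,8],[0,0,-35,16],[0,0,-55,22],[0,0,-68,25],[0,0,-68,25],[0,0,-68,25]])

```text
time_s: 11.9
ee_pos: [0.4432, 0.092, 0.2672]
eef_rot: [[-0.287, 0.958, 0.001], [0.958, 0.287, 0.0], [0.0, 0.001, -1.0]]
wrist_force: [1.2, 0.3, -0.2]
finger_gap: 0.0856
```

Run:
```python
from h import *
s=robot.read_state(); print(s['ee_pos'],s['eef_rot'].round(3),s['joint_pos'])
snap('wrist','w4',crop=(140,0,500,400),scale=1.5);snap('top','t4')
```

```text
[0.44322198 0.0920123  0.26719983] [[-0.287  0.958  0.001]
 [ 0.958  0.287  0.   ]
 [ 0.     0.001 -1.   ]] [  2.64416958   2.15461835 -22.88066282 115.15438774   0.94401865
  62.81787391  -3.97002833]
```

View pics/w4.png

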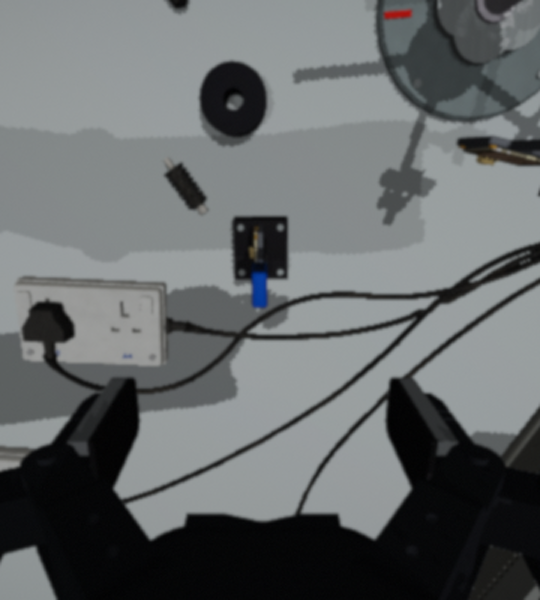

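The stand is square to the jaws (corners (235,218) to (288,277)) and the tab top runs (254,272)–(267,307).

Run:
```python
from h import *
g=lambda x,y,z:at_z('w4',140+x/1.5,y/1.5,z)
S=np.array([g(*p,.024) for p in((235,218),(287,217),(288,277),(236,278))]);print('stand',S.mean(0))
e=np.diff(np.vstack([S,S[:1]]),axis=0);print(np.linalg.norm(e,axis=1),np.degrees(np.arctan2(e[:,1],e[:,0])))
c=S.mean(0); ax=np.array([np.cos(np.radians(17)),np.sin(np.radians(17)),0]);ay=np.array([-ax[1],ax[0],0])
for z in(.122,.138,.146,.154):
  for a in(-.005,.005): print(z,a,[((proj('w4',c*[1,1,0]+ax*a+ay*b+[0,0,z])-[140,0])*1.5).round(1) for b in(.012,-.012)])
im=cv2.imread('pics/w4_raw.png').astype(int)
m=(im[:,:,0]>im[:,:,2]+60)&(im[:,:,0]>im[:,:,1]+40); m[:,:250]=0; m[:,400:]=0
v,u=np.nonzero(m); print('blue crop bbox',(u.min()-140)*1.5,(u.max()+1-140)*1.5,v.min()*1.5,(v.max()+1)*1.5)
k=at_z('w4',140+493/1.5,3/1.5,.24);print(k)
```

```text
stand [0.4431575  0.09211046 0.024     ]
[0.04698026 0.05610684 0.04906989 0.0561503 ] [  17.70774204  -71.38940567 -162.24848948  106.4775252 ]
0.122 -0.005 [array([254.2, 259.1]), array([254.6, 291.9])]
0.122 0.005 [array([268.5, 259. ]), array([268.6, 291.8])]
0.138 -0.005 [array([253.8, 264.4]), array([254.2, 298.9])]
0.138 0.005 [array([268.9, 264.3]), array([268.9, 298.8])]
0.146 -0.005 [array([253.5, 267.3]), array([254. , 302.6])]
0.146 0.005 [array([269.1, 267.2]), array([269.1, 302.5])]
0.154 -0.005 [array([253.3, 270.4]), array([253.8, 306.6])]
0.154 0.005 [array([269.3, 270.3]), array([269.3, 306.5])]
blue crop bbox 252.0 267.0 271.5 307.5
[0.48388884 0.24065298 0.24      ]
```

Call:
carry_out(plan=[[-1,0,-40,0],[-1,0,-80,0],[-1,0,-110,0],[-1,0,-128,0],[-1,0,-138,0],[-1,0,-141,0],[-1,0,-141,0],[-1,0,-141,0]], fingers=1)

```text
time_s: 12.8
ee_pos: [0.4426, 0.092, 0.1261]
eef_rot: [[-0.288, 0.958, 0.002], [0.958, 0.288, 0.0], [-0.0, 0.002, -1.0]]
wrist_force: [-0.7, 0.5, 0.2]
finger_gap: 0.0855
```

Call:
carry_out(plan=[[0,0,0,0],[0,0,0,0],[0,0,0,0],[0,0,0,0],[0,0,0,0],[0,0,0,0],[0,0,0,0],[0,0,0,0]], fingers=0, newtons=40)

```text
time_s: 13.6
ee_pos: [0.442, 0.0918, 0.1252]
eef_rot: [[-0.289, 0.957, 0.0], [0.957, 0.289, 0.0], [0.0, 0.0, -1.0]]
wrist_force: [-0.2, -0.2, 5.2]
finger_gap: 0.0091
```

Call:
carry_out(plan=[[0,0,5,0],[0,0,15,0],[0,0,30,0],[0,0,50,0],[0,0,75,0],[0,0,95,0],[0,0,110,0],[0,0,110,0]])

```text
time_s: 14.4
ee_pos: [0.4428, 0.0921, 0.2375]
eef_rot: [[-0.289, 0.957, 0.003], [0.957, 0.289, 0.001], [-0.0, 0.003, -1.0]]
wrist_force: [0.1, -0.7, -0.9]
finger_gap: 0.009
```

Run:
```python
from h import *
s=robot.read_state(); print(s['ee_pos'],s['finger_gap'],s['wrist_force'])
snap('top','t5');snap('side','s5')
A=cv2.imread('pics/t5_raw.png')[90:250,230:440];B=cv2.imread('pics/s5_raw.png')[100:300,190:390]
f=lambda i,s:cv2.resize(i,None,fx=s,fy=s,interpolation=cv2.INTER_CUBIC)
A=f(A,2);B=f(B,1.6)
cv2.imwrite('pics/c5.png',np.hstack([A,B])); print(A.shape,B.shape)
```

```text
[0.44278252 0.09208412 0.23749431] 0.008987043631973187 [ 0.09080375 -0.7276881  -0.8967316 ]
(320, 420, 3) (320, 320, 3)
```

View pics/c5.png

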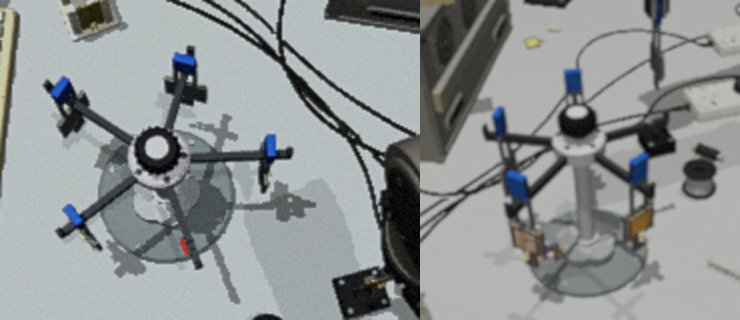

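Run:
```python
from h import *
g=lambda x,y,z:at_z('t5',230+x/2,90+y/2,z)
k=g(157,146,.240);print('knob',k)
t=g(197,265,.207);print('tip',t); s0=g(168,190,.196);print(s0)
for c in(k,np.array([.560,.3315,0]),np.array([.558,.331,0])):
  print(np.degrees(np.arctan2(*(t-c)[[1,0]])),np.hypot(*(t-c)[:2]))
print('armdir',np.degrees(np.arctan2(*(t-s0)[[1,0]])))
for x,y in((186,63),(63,91),(75,215),(271,145)):
  p=g(x,y,.231);print(np.degrees(np.arctan2(*(p-k)[[1,0]])),np.hypot(*(p-k)[:2]))
```

```text
knob [0.55825284 0.33166046 0.24      ]
tip [0.44178635 0.28854997 0.207     ]
[0.52215939 0.32103709 0.196     ]
-159.6877862256959 0.12418920128336179
-160.03262687922208 0.12577429004518878
-159.93397567837403 0.12372395648557899
armdir -157.99123295198922
-16.338225332021977 0.09601233811435038
59.3449700106762 0.1163702172624372
131.24677083340336 0.10840924622623167
-87.17620655023548 0.11636073649079982
```

The empty arm now lies at −159.5°, on the mark, and the carrier is in the gripper. Next I go to 155 mm from the axis, beyond the tip.

Call:
carry_out(plan=[[-4,25,0,0.7],[-10,65,0,1.4],[-17,110,0,2.1],[-23,150,-4,2.8],[-27,175,-8,3.5],[-29,185,-12,3.7],[-29,185,-12,3.7],[-29,185,-12,3.7]])

```text
time_s: 15.3
ee_pos: [0.413, 0.2755, 0.2225]
eef_rot: [[-0.349, 0.937, -0.001], [0.937, 0.349, -0.001], [-0.001, -0.001, -1.0]]
wrist_force: [0.3, -0.1, -0.3]
finger_gap: 0.0091
```

Run:
```python
from h import *
s=robot.read_state(); print(s['ee_pos'],s['eef_rot'].round(3),s['wrist_force'],s['moment'])
snap('top','t6');snap('side','s6');snap('wrist','w6')
f=lambda i,s:cv2.resize(i,None,fx=s,fy=s,interpolation=cv2.INTER_CUBIC)
B=f(cv2.imread('pics/s6_raw.png')[100:240,260:400],3.2);A=f(cv2.imread('pics/w6_raw.png')[80:360,200:400],1.6)
cv2.imwrite('pics/c6.png',np.hstack([A,B])); print(A.shape,B.shape)
```

```text
[0.41296682 0.27551798 0.22254535] [[-0.349  0.937 -0.001]
 [ 0.937  0.349 -0.001]
 [-0.001 -0.001 -1.   ]] [ 0.25759141 -0.11055675 -0.30234637] [ 4.30291270e-02 -3.68433559e-05 -2.13337426e-02]
(448, 320, 3) (448, 448, 3)
```

View pics/c6.png

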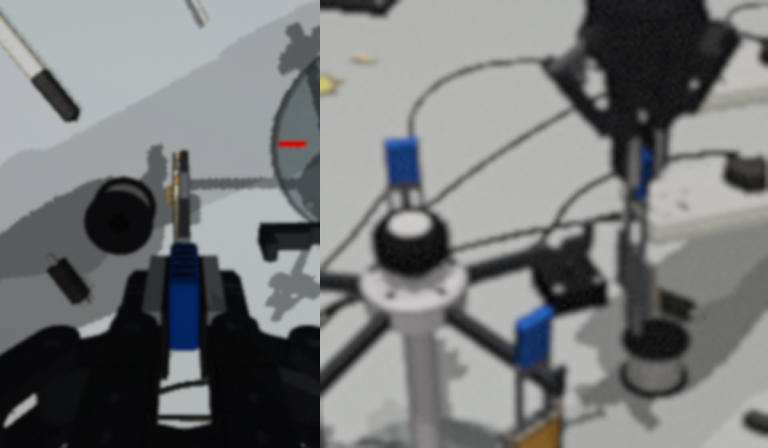

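Run:
```python
from h import *
g=lambda x,y,z:at_z('w6',200+x/1.6,80+y/1.6,z)
t=np.array([.41297,.27552,.2225]); X=np.array([-.349,.937]);Y=np.array([.937,.349])
for lab,p in(('tip outer top low edge',g(260,257,.207)),('tip inner',g(279,255,.207)),('arm top edge -x',g(312,240,.196)),('arm top near tip',g(290,240,.196)),('tip up edge',g(260,226,.184))):
  d=p[:2]-t[:2];print(lab,p,'x off',d@X*1e3,'y fwd',d@Y*1e3)
q=lambda p:((proj('w6',p)-[200,80])*1.6).round()
for z in(.262-.008,.2505,.225,.2115):  # tab top etc
  print(z,[q([*(t[:2]+X*b),z]) for b in(-.012,0,.012)])
```

```text
tip outer top low edge [0.44288864 0.28359181 0.207     ] x off -2.8783200105682596 y fwd 30.850826017330206
tip inner [0.44958423 0.28700152 0.207     ] x off -2.02017922918917 y fwd 38.31457993346922
arm top edge -x [0.46391393 0.29391586 0.196     ] x off -0.542512327211324 y fwd 54.154620425138674
arm top near tip [0.45531231 0.29073088 0.196     ] x off -0.5248690122023865 y fwd 44.983340560767694
tip up edge [0.44484082 0.28826842 0.184     ] x off 0.822357472318416 y fwd 34.312155774317205
0.254 [array([182., 354.]), array([181., 319.]), array([181., 284.])]
0.2505 [array([182., 346.]), array([182., 313.]), array([181., 278.])]
0.225 [array([182., 302.]), array([182., 272.]), array([182., 242.])]
0.2115 [array([182., 283.]), array([182., 256.]), array([182., 227.])]
```

Call:
carry_out(plan=[[0,1,2,0],[5,3,2,0],[11,5,2,0],[17,7,2,0],[23,9.5,2,0],[29,12,2,0],[35,14,2,0],[40,16,2,0]])

```text
time_s: 16.25
ee_pos: [0.4534, 0.293, 0.225]
eef_rot: [[-0.35, 0.937, -0.0], [0.937, 0.35, -0.0], [0.0, -0.0, -1.0]]
wrist_force: [-0.5, 0.6, 0.1]
finger_gap: 0.0089
```

Call:
carry_out(plan=[[3,1,0,0],[3,1,0,0],[3,1,-4,0],[3,1,-7,0],[3,1,-9,0],[3,1,-10,0],[3,1,-10,0],[3,1,-10,0]])

```text
time_s: 17.05
ee_pos: [0.4559, 0.2938, 0.2152]
eef_rot: [[-0.35, 0.937, 0.0], [0.937, 0.35, 0.0], [0.0, 0.0, -1.0]]
wrist_force: [-0.2, -0.8, -0.9]
finger_gap: 0.0093
```

Call:
carry_out(plan=[[0,0,-2,0],[0,0,-4,0],[0,0,-5,0],[0,0,-6,0],[0,0,-6,0]])

```text
time_s: 17.55
ee_pos: [0.4559, 0.2937, 0.209]
eef_rot: [[-0.35, 0.937, -0.0], [0.937, 0.35, -0.0], [-0.0, -0.0, -1.0]]
wrist_force: [0.3, 0.5, -1.0]
finger_gap: 0.0088
```

Call:
carry_out(plan=[[0,0,-1,0],[0,0,-2,0],[0,0,-2,0]])

```text
time_s: 17.85
ee_pos: [0.456, 0.2938, 0.2071]
eef_rot: [[-0.35, 0.937, -0.0], [0.937, 0.35, 0.0], [0.0, -0.0, -1.0]]
wrist_force: [-0.4, 0.7, -1.3]
finger_gap: 0.0094
```

Call:
carry_out(plan=[[0,0,-0.7,0],[0,0,-1.4,0],[0,0,-1.4,0]])

```text
time_s: 18.15
ee_pos: [0.4559, 0.2938, 0.2058]
eef_rot: [[-0.35, 0.937, 0.0], [0.937, 0.35, 0.0], [0.0, 0.0, -1.0]]
wrist_force: [-1.8, -0.2, 2.8]
finger_gap: 0.0087
```

Call:
carry_out(plan=[[0,0,-0.7,0],[0,0,-1.2,0],[0,0,-1.2,0]])

```text
time_s: 18.45
ee_pos: [0.4559, 0.2939, 0.2047]
eef_rot: [[-0.35, 0.937, 0.0], [0.937, 0.35, 0.0], [0.0, 0.0, -1.0]]
wrist_force: [-2.2, -1.3, 7.3]
finger_gap: 0.0091
```

Call:
carry_out(plan=[[0,0,1,0],[0.9,0.4,1,0],[1.9,0.7,1,0],[2.8,1,1,0],[2.8,1,1,0]])

```text
time_s: 18.95
ee_pos: [0.4588, 0.2948, 0.2055]
eef_rot: [[-0.35, 0.937, -0.0], [0.937, 0.35, 0.0], [0.0, -0.0, -1.0]]
wrist_force: [-2.7, -0.8, 4.8]
finger_gap: 0.009
```

Call:
carry_out(plan=[[0.9,0.4,0,0],[1.9,0.7,0,0],[1.9,0.7,0,0]])

```text
time_s: 19.25
ee_pos: [0.4608, 0.2955, 0.2055]
eef_rot: [[-0.35, 0.937, 0.0], [0.937, 0.35, 0.0], [0.0, 0.0, -1.0]]
wrist_force: [-2.7, -0.1, 5.6]
finger_gap: 0.009
```

Call:
carry_out(plan=[[0.9,0.4,0,0],[1.9,0.7,0,0],[1.9,0.7,0,0]])

```text
time_s: 19.55
ee_pos: [0.4628, 0.2963, 0.2055]
eef_rot: [[-0.35, 0.937, 0.0], [0.937, 0.35, 0.0], [0.0, 0.0, -1.0]]
wrist_force: [-1.3, -1.6, 4.6]
finger_gap: 0.0088
```

Call:
carry_out(plan=[[0.9,0.4,0,0],[1.9,0.7,0,0],[1.9,0.7,0,0]])

```text
time_s: 19.85
ee_pos: [0.4647, 0.2969, 0.2053]
eef_rot: [[-0.35, 0.937, 0.0], [0.937, 0.35, 0.0], [0.0, 0.0, -1.0]]
wrist_force: [1.0, 1.3, -0.7]
finger_gap: 0.0094
```

The upward force vanished at about 100 mm from the axis: that's the notch. I move in 1 mm more and lower.

Call:
carry_out(plan=[[0.7,0.3,0,0],[0.7,0.3,-1,0],[0.7,0.3,-2,0],[0.7,0.3,-2,0]])

```text
time_s: 20.25
ee_pos: [0.465, 0.2971, 0.2033]
eef_rot: [[-0.35, 0.937, -0.0], [0.937, 0.35, -0.0], [-0.0, -0.0, -1.0]]
wrist_force: [0.9, -0.0, -0.8]
finger_gap: 0.0092
```

Call:
carry_out(plan=[[0,0,-1,0],[0,0,-1.7,0],[0,0,-1.7,0]])

```text
time_s: 20.55
ee_pos: [0.4651, 0.2972, 0.2018]
eef_rot: [[-0.35, 0.937, -0.0], [0.937, 0.35, -0.0], [-0.0, -0.0, -1.0]]
wrist_force: [-1.2, -1.0, 0.4]
finger_gap: 0.0094
```

Call:
carry_out(plan=[[0,0,-0.6,0],[0,0,-0.9,0],[0,0,-0.9,0]])

```text
time_s: 20.85
ee_pos: [0.4651, 0.2972, 0.201]
eef_rot: [[-0.35, 0.937, 0.0], [0.937, 0.35, 0.0], [0.0, 0.0, -1.0]]
wrist_force: [-1.4, -0.4, 3.5]
finger_gap: 0.0095
```

Call:
carry_out(plan=[[0,0,0.5,0],[0,0,0.5,0],[0,0,0.5,0]], fingers=0.22)

```text
time_s: 21.15
ee_pos: [0.4651, 0.2971, 0.2014]
eef_rot: [[-0.35, 0.937, -0.0], [0.937, 0.35, -0.0], [0.0, -0.0, -1.0]]
wrist_force: [-0.7, 0.2, 0.0]
finger_gap: 0.019
```

Call:
carry_out(plan=[[0,0,2,0],[0,0,6,0],[0,0,14,0],[0,0,28,0],[0,0,50,0],[0,0,80,0],[0,0,110,0],[0,0,130,0]])

```text
time_s: 21.95
ee_pos: [0.4653, 0.2976, 0.3349]
eef_rot: [[-0.35, 0.937, 0.002], [0.937, 0.35, 0.002], [0.001, 0.003, -1.0]]
wrist_force: [-0.2, -0.6, -0.5]
finger_gap: 0.0185
```

Run:
```python
from h import *
s=robot.read_state(); print(s['ee_pos'],s['finger_gap'],s['wrist_force'])
snap('side','s7');snap('wrist','w7');snap('top','t7')
f=lambda i,w,h:cv2.resize(i,(w,h),interpolation=cv2.INTER_CUBIC)
A=f(cv2.imread('pics/w7_raw.png')[60:310,180:430],400,400);B=f(cv2.imread('pics/s7_raw.png')[120:280,220:380],400,400)
cv2.imwrite('pics/c7.png',np.hstack([A,B]))
```

```text
[0.46534481 0.29764621 0.33492368] 0.018489448973333725 [-0.22389654 -0.55596201 -0.50498374]
```

View pics/c7.png

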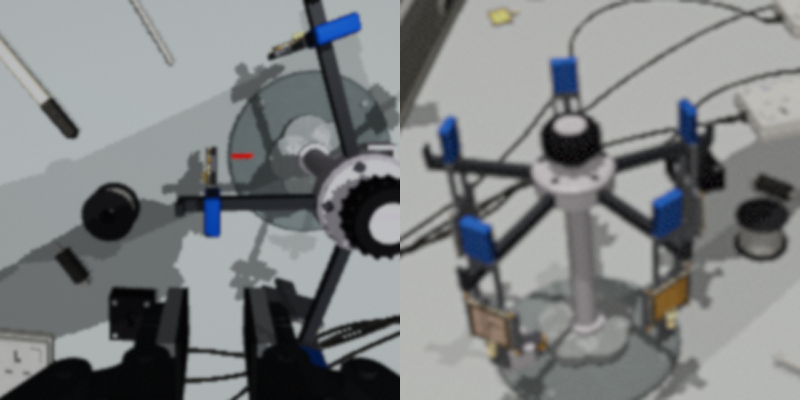

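The carrier hangs on the front arm (tab at (212,217) in the left half), in line with the red mark, and the other four are still in place. One numeric check of seating height, then I hand in.

Run:
```python
from h import *
def blob(n,box):
  im=cv2.imread(f'pics/{n}_raw.png').astype(int)[box[1]:box[3],box[0]:box[2]]
  m=(im[:,:,0]>im[:,:,2]+50)&(im[:,:,0]>im[:,:,1]+30)
  v,u=np.nonzero(m);return u.min()+box[0],u.max()+1+box[0],v.min()+box[1],v.max()+1+box[1]
c=np.array([.4655,.2974]);X=np.array([-.35,.937]);Y=np.array([.937,.35])
for n,box in(('w7',(295,170,335,220)),('s7',(322,150,352,185))):
  print(n,'blob',blob(n,box))
  for zo in(.191,.196):
    P=np.array([proj(n,[*(c+X*a+Y*b),zo+h]) for a in(-.012,.012) for b in(-.005,.005) for h in(.008,.04)]);print(zo,P.min(0).round(1),P.max(0).round(1))
```

```text
w7 blob (np.int64(307), np.int64(319), np.int64(183), np.int64(208))
0.191 [307.4 175. ] [318.3 207.6]
0.196 [307.3 176.1] [318.4 209.4]
s7 blob (np.int64(332), np.int64(339), np.int64(160), np.int64(177))
0.191 [328.9 158.5] [338.5 178.7]
0.196 [328.9 156.5] [338.5 176.7]
```

Call:
carry_out(plan=[[0,0,10,0],[0,0,20,0],[0,0,20,0],[0,0,20,0],[0,0,20,0],[0,0,20,0],[0,0,20,0],[0,0,20,0]])

```text
time_s: 22.9
ee_pos: [0.4651, 0.2971, 0.3512]
eef_rot: [[-0.35, 0.937, -0.0], [0.937, 0.35, -0.0], [0.0, -0.0, -1.0]]
wrist_force: [0.4, 0.6, 0.6]
finger_gap: 0.0186
```

Consistent with being seated (a fit to z = 0.191 is at least as good as to 0.196, and the 5 mm drop was felt).

```bash
python3 -c "
from station import job_done
print(job_done())"
```

```text
the job is handed in; nothing more can be done
None
```

The job is handed in at about 23 s. The empty arm is clicked in at the red mark and the antenna-board carrier hangs in its notch.

- **Turning:** I turned the carousel about 92° clockwise by the knob. After release the arm lay at −159.5° and the mark at about −159°.
- **Hanging:** I lifted the carrier from the stand, threaded its eye over the tip without contact and felt along the arm. That took mostly 3–6 N, with a brief 7.3 N peak on first touching down. It dropped the full 5 mm about 100 mm from the axis, with a final press of 3.5 N.

**Last checks**
- The last pictures show the carrier on the front arm and the four samples still hanging.
- The tab's height in the images fits fully seated at least as well as resting on the arm. The images alone cannot settle a 5 mm difference, so I rely mainly on the drop I felt.
- The bench items I could see looked unmoved. I did not measure them, and the screwdriver was mostly out of the final view.

**What went wrong or disagreed**
- My first knob grasp closed on top of the knob, with about 10 N upward force. I lifted and regrasped about 10 mm lower.
- The pictures put the shut fingertips about 5 mm behind the TCP, where the text says 22 mm ahead, so I used the pictures.
- The rotor started about 20° off a detent position by my measurement, which the text did not lead me to expect.

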